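# Lock the heel stop of a boot-last fixture with a hex key

## Task

Take the T-handled hex key out of its wooden stand and seat it all the way down in the socket of the round clamp screw of the boot-last fixture, feeling for the hexagon without pressing hard. Only when it is fully home, turn the screw clockwise until it comes up tight against its stop, without forcing it past that. Let go and leave the key standing upright in the screw, with everything else on the bench left where it was.

Things in the scene. Friction and masses are not known exactly. Their poses are not given: they have to be found in the camera images.
- key: T-handled hex key (all sizes here in mm), 142 tall, about 220 g, upright in the stand at the start (tip 10 above the table). Origin at the tip, z up the shaft. From the tip: tapered round nose, diameter 11 widening to 17, 5 long; hexagonal bit 17 across flats (two flats face +y and -y) up to z = 35; round shaft, diameter 12, up to 120; cross handle on top.
- key_handle (a point): middle of the key's black cross handle, a bar 90 long (along x), 16 thick (along y), 22 high, 131 above the key's tip; axes are those of the key. Grip it here from above, across its thickness, fingers to either side of the bar.
- stand: fixed wooden block 80 x 80 x 50 high, origin under its middle; a square hole 22 x 22, 40 deep, in the middle of its top holds the key
- fixture: fixed boot-last fixture, origin on the table under the screw's axis, z up. Grey base rail 90 wide, 20 high, along x from -85 to +335; on it an aluminium clamp plate 70 x 70 (top at 40) under the round screw head; at x = +85 a heel stop 75 high, beyond it a cream boot last 108 high. The small six-sided bolt head at x = -61 is not the clamp screw.
- socket (a point): middle of the mouth of the clamp screw's socket, on the screw's axis, level with the top of the round head (diameter 31), 60 above the table; z up. Hexagonal, 18 across flats, 14 deep, flat floor (the seated key's tip is 14 below this point). These axes are the fixture's: the angle of the hexagon about z differs each time and is not measured.
- screw (a joint): angle of the clamp screw, rad, growing clockwise from above; starts at 0 to 0.35, stiff stop (tight) at 0.9, where 0.1 to 0.4 N m is enough. Friction 0.12 N m. The key's tapered nose enters 5 mm at any angle (side force shows which way the middle lies); the bit then rests on the rim until the hexagons match (within 0.1 rad, every 60 degrees): rest it with 3 to 5 N and turn slowly.
- boot: bystander: tan work boot, 270 x 90 x 182, origin under its middle
- wrench: bystander: steel open spanner lying flat on the table, about 0.16 m long, origin under its middle
- screwdriver: bystander: screwdriver lying on the table, origin under its middle
- mallet: bystander: hammer lying on the table, origin under its middle
- jar: bystander: closed glass jar, diameter 66, height 90, origin under its middle
- tape: bystander: ring-shaped tape roll lying flat, diameter 90, height 25, origin under its middle
- washer: bystander: loose steel washer, diameter 28, 4 thick, lying on the fixture's base rail between the clamp plate and the heel stop, origin under its middle
Mind the look-alikes: they are no part of the job. Leave any pink look-alike of the key alone.

How it is judged:
By the outcome, as a careful person would: the job done as asked, in the order asked, and still so for the second after the job is handed in, with the robot touching nothing.
It also fails if it takes over 64 s, if anything falls off the work surface, if the arm or the gripper's body presses on something with over 40 N, if the wrist force passes 120 N, or if a joint passes its speed limit or range.

## Robot

A 6-joint arm with a two-finger parallel gripper is mounted at the origin on the work surface. World frame = base frame: x ahead of the robot, y to its left, z up, the work surface at z = 0. Lengths are in m, angles in rad, forces in N, time in s.
With the tool pointing down it reaches from about 0.375 to 0.9 m from the base axis. Payload 3.1 kg.
Tool frame: the origin (TCP) lies at the very end of the fingers, on their centre line; the grasp point (between the pads) lies behind it (manip.grasp_offset is the z of the grasp point in the tool frame, in m); z points along the fingers, y is the line along which they close (so a half turn about z gives the same grasp; the last joint's range is limited). The gripper opens to 87 mm and grips with 3 to 60 N. Pads are 19 mm wide; open, the fingers measure 117 mm over their backs; the gripper's body (75 mm by 190 mm) begins 51 mm behind the grasp point.
Start: joints at [-1.389, 0.527, 1.433, -0, 1.181, -0.178], TCP at [0.22, -0.585, 0.223] pointing down, gripper open.
Joint ranges: [-3.08, 3.08], [-0.75, 2.2], [0.22, 2.44], [-1.43, 4.57], [0, 2.65], [-2.85, 2.85]. Speed limits (rad/s): [2.79, 2.79, 3.14, 3.14, 3.14, 3.14].

## Interface

Orientations are given as a rotation vector (axis times angle).
In Python, from bench import manip gives the robot as it stands. Calls block until the motion is done:
- manip.goto(position, orientation): joint-space move of the TCP to a pose.
- manip.move_linear(position, rotation=None, rate=0.15): straight line of the TCP; rotation=None keeps the orientation; rate is the mean speed in m/s.
- manip.movej(angles): joint-space move.
- manip.set_gripper(opening): finger opening in m; the grip force is fixed at half the most; returns when the fingers have stopped.
- manip.hold(seconds).
- manip.inverse_kinematics(position, orientation): joint angles nearest the present ones, or None.
- manip.capture(name): name is "scene" or "top" or "wrist"; returns a dict with "color" (480x640x3 uint8, blue, green, red), "camera_matrix" (3x3 intrinsics, pixels), "k1" (the pictures are not rectified: a ray, as slopes to the right and down, at radius r is drawn at 1 + k1 r^2 times it, then the intrinsics apply), "R" (3x3) and "t" (3): a world point X has camera coordinates R X + t. Camera axes: x right, y down, z forward; pixel columns grow to the right and rows downward; lengths in m; the calibration is good to about 2 mm. A picture is of the moment at which its call begins. There is no depth.
A pose or a line that the arm cannot do raises manip.MotionError and nothing moves.
- manip.close_job(): hands the job in; it is judged then, once.
Readings, each from a call of its own:
- manip.current_t(): time.
- manip.current_joint_positions(): joint angles.
- manip.current_qvel(): joint speeds.
- manip.current_effort(): joint torques, N m.
- manip.current_ee_pos(): TCP position.
- manip.current_eef_rot(): TCP orientation.
- manip.current_force(): force on the tool from outside, world axes, zero at the start.
- manip.current_ft_torque(): the same for the moment, N m.
- manip.current_gripper_width(): finger opening in m.
- manip.current_grip_force(): force on a finger pad.
Only numpy, scipy, OpenCV 4.12 (cv2) and the standard library are available. Lean on these libraries where they do the work, as an engineer would, in place of code of your own. Each camera call takes 0.05 s, during which the arm holds its last target. There are 200 camera calls.

## Working session

There is one attempt and no reset: what is moved stays moved. The work goes in short steps, each a Python script; the robot and the scene stay as the last script left them, time stands still between calls to the robot, and variables do not carry over. Pictures are saved under pics/ and viewed, at most 10 in all, crops included, and the job is handed in when it is done.

```bash
ls; mkdir -p pics; python3 - <<'E'
from bench import manip
import cv2
for n in ("scene","top"):
    c=manip.capture(n); cv2.imwrite(f"pics/{n}0.png",c["color"]); print(n,c["camera_matrix"].tolist(),c["k1"],c["R"].round(4).tolist(),c["t"].round(4).tolist())
print(manip.current_t(),manip.grasp_offset,manip.current_force(),manip.current_eef_rot())
E
```

```text
pics
scene [[510.741598160777, 0.0, 315.1052876474449], [0.0, 510.741598160777, 234.7263275904396], [0.0, 0.0, 1.0]] 0.00972201598440404 [[-0.328, 0.9447, 0.0015], [0.5239, 0.1833, -0.8318], [-0.7861, -0.2721, -0.555]] [0.1827, -0.15, 1.6229]
top [[563.6493066696751, 0.0, 317.3507682415781], [0.0, 563.6493066696751, 243.75456086811198], [0.0, 0.0, 1.0]] -0.0656773135564651 [[0.0054, -1.0, -0.0027], [-0.9873, -0.0049, -0.1588], [0.1588, 0.0035, -0.9873]] [-0.0348, 0.4862, 1.3428]
0.1 -0.0187 [-0.33269497 -0.18656304 -0.25591746] [-3.08891475e+00 -5.61757364e-01 -1.85617577e-05]
```

View pics/scene0.png

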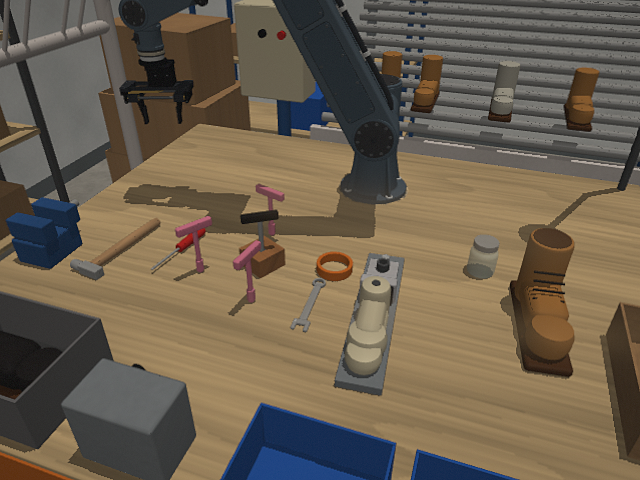

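View pics/top0.png

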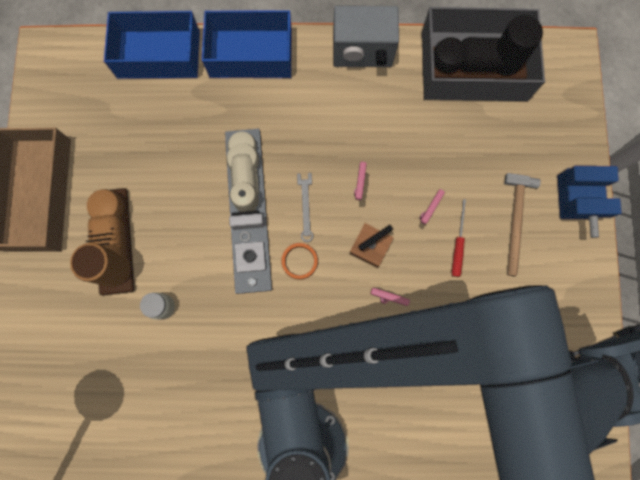

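The top view shows the key's black handle at about (376,238), the screw head at about (250,256), and pink look-alikes near (361,180), (432,206) and (389,296). I'll zoom in to measure.

```bash
cat > h.py <<'E'
from bench import manip
import numpy as np, cv2
from scipy.spatial.transform import Rotation as Ro
def ray(c,px,z):
    K=c["camera_matrix"]; d=np.array([(px[0]-K[0,2])/K[0,0],(px[1]-K[1,2])/K[1,1]]); u=d.copy()
    for _ in range(10): u=d/(1+c["k1"]*(u@u))
    R,t=c["R"],c["t"]; o=-R.T@t; v=R.T@np.array([u[0],u[1],1])
    return (o+v*(z-o[2])/v[2])
def proj(c,X):
    p=c["R"]@np.asarray(X,float)+c["t"]; u=p[:2]/p[2]; u=u*(1+c["k1"]*(u@u)); K=c["camera_matrix"]
    return np.array([K[0,0]*u[0]+K[0,2],K[1,1]*u[1]+K[1,2]])
def rot(yaw): # tool down, tool y axis at angle yaw in world
    y=np.array([np.cos(yaw),np.sin(yaw),0]); z=np.array([0,0,-1.]); x=np.cross(y,z)
    return Ro.from_matrix(np.c_[x,y,z]).as_rotvec()
E
python3 - <<'E'
from h import *
c=manip.capture("top"); g=c["color"]
m=np.uint8(g.max(2)<60)*255; m[:205]=0;m[265:]=0;m[:,:350]=0;m[:,400:]=0
r=cv2.minAreaRect(cv2.findNonZero(m)); b=cv2.boxPoints(r)
print(r); P=np.array([ray(c,p,.152) for p in b]); print(P.round(4).tolist(),P.mean(0))
for i in range(2): print(np.linalg.norm(P[i+1]-P[i]), np.arctan2(*(P[i+1]-P[i])[1::-1]))
for n,px in dict(screw=(250,256.5),).items(): print(n,ray(c,px,.06))
A=cv2.resize(g[205:300,225:285],None,fx=6,fy=6,interpolation=cv2.INTER_CUBIC);B=cv2.resize(g[205:300,345:410],None,fx=6,fy=6,interpolation=cv2.INTER_CUBIC)
cv2.imwrite("pics/crop.png",np.hstack([A,B]))
E
```

```text
((375.5868835449219, 238.39987182617188), (7.1378984451293945, 37.1826286315918), 56.88865280151367)
[[0.4645, -0.1241, 0.152], [0.5113, -0.1949, 0.152], [0.4976, -0.2035, 0.152], [0.4509, -0.1328, 0.152]] [ 0.48109743 -0.16383618  0.152     ]
0.08487719567173095 -0.9860240303943754
0.016180216056017417 -2.58049035314775
screw [0.45105114 0.12967272 0.06      ]
```

View pics/crop.png

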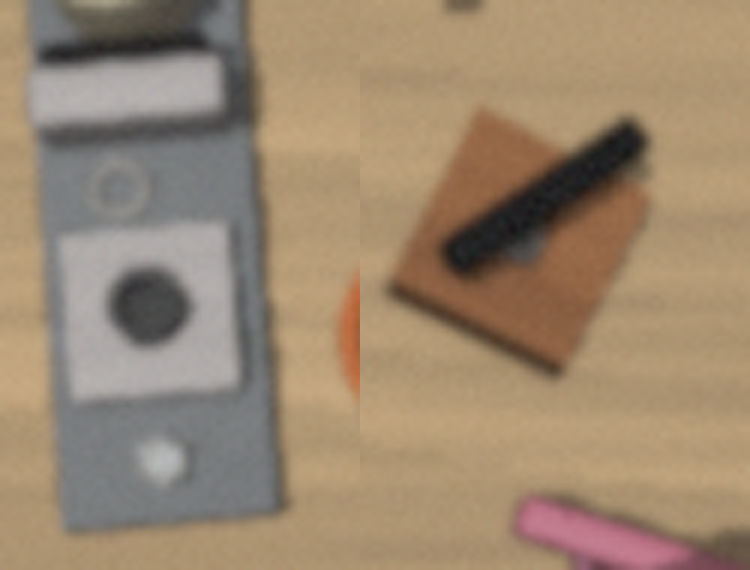

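The crop shows the round screw head at about (250,255.8) in the top image, with the light six-sided bolt below it and the washer above. The handle is clear. Next I'll check the wrist camera's geometry and the IK joint 6 ranges.

```bash
python3 - <<'E'
from h import *
c=manip.capture("wrist"); cv2.imwrite("pics/w0.png",c["color"])
T=Ro.from_rotvec(manip.current_eef_rot()).as_matrix(); p=manip.current_ee_pos()
o=-c["R"].T@c["t"]; print("cam in tool",T.T@(o-p)); print((c["R"]@T).T.round(3)); print(c["camera_matrix"][0,0],c["k1"])
for nm,P in (("key",[.481,-.164,.125]),("screw",[.452,.13,.17])):
  for y in np.arange(-3,3.2,.4):
    q=manip.inverse_kinematics(P,rot(y)); print(nm,round(y,2),None if q is None else np.round(q,2))
for y in (.585,.585-np.pi): print(y,manip.inverse_kinematics([.481,-.164,.125],rot(y)))
E
```

```text
cam in tool [ 0.06507812 -0.00017117 -0.1611788 ]
[[ 0.001 -0.97  -0.242]
 [ 1.     0.001 -0.001]
 [ 0.001 -0.242  0.97 ]]
412.2914693311726 -0.0771472380865812
key -3.0 [-0.55  0.52  1.82 -0.    0.81  2.45]
key -2.6 [-0.55  0.52  1.82 -0.    0.81  2.05]
key -2.2 [-0.55  0.52  1.82 -0.    0.81  1.65]
key -1.8 [-0.55  0.52  1.82 -0.    0.81  1.25]
key -1.4 [-0.55  0.52  1.82  0.    0.81  0.85]
key -1.0 [-0.55  0.52  1.82 -0.    0.81  0.45]
key -0.6 [-0.55  0.52  1.82 -0.    0.81  0.05]
key -0.2 [-0.55  0.52  1.82 -0.    0.81 -0.35]
key 0.2 [-0.55  0.52  1.82 -0.    0.81 -0.75]
key 0.6 [-0.55  0.52  1.82 -0.    0.81 -1.15]
key 1.0 [-0.55  0.52  1.82  0.    0.81 -1.55]
key 1.4 [-0.55  0.52  1.82 -0.    0.81 -1.95]
key 1.8 [-0.55  0.52  1.82 -0.    0.81 -2.35]
key 2.2 [-0.55  0.52  1.82 -0.    0.81 -2.75]
key 2.6 None
key 3.0 [-0.55  0.52  1.82 -0.    0.81  2.73]
screw -3.0 None
screw -2.6 [ 0.04  0.4   1.87 -0.    0.87  2.64]
screw -2.2 [ 0.04  0.4   1.87 -0.    0.87  2.24]
screw -1.8 [ 0.04  0.4   1.87 -0.    0.87  1.84]
screw -1.4 [0.04 0.4  1.87 0.   0.87 1.44]
screw -1.0 [ 0.04  0.4   1.87 -0.    0.87  1.04]
screw -0.6 [ 0.04  0.4   1.87 -0.    0.87  0.64]
screw -0.2 [ 0.04  0.4   1.87 -0.    0.87  0.24]
screw 0.2 [ 0.04  0.4   1.87 -0.    0.87 -0.16]
screw 0.6 [ 0.04  0.4   1.87 -0.    0.87 -0.56]
screw 1.0 [ 0.04  0.4   1.87 -0.    0.87 -0.96]
screw 1.4 [ 0.04  0.4   1.87 -0.    0.87 -1.36]
screw 1.8 [ 0.04  0.4   1.87 -0.    0.87 -1.76]
screw 2.2 [ 0.04  0.4   1.87 -0.    0.87 -2.16]
screw 2.6 [ 0.04  0.4   1.87 -0.    0.87 -2.56]
screw 3.0 None
0.585 [-5.48792916e-01  5.20952801e-01  1.81563308e+00 -4.44089210e-16
  8.05006773e-01 -1.13379292e+00]
-2.556592653589793 [-5.48792916e-01  5.20952801e-01  1.81563308e+00 -4.44089210e-16
  8.05006773e-01  2.00779974e+00]
```

```bash
python3 - <<'E'
from h import *
import pickle
manip.goto([.452,.13,.2],rot(.585)); manip.move_linear([.452,.13,.15]); manip.hold(.3)
c=manip.capture("wrist"); pickle.dump(c,open("ws.pkl","wb")); p=proj(c,[.452,.13,.06]).astype(int); print(p)
s=c["color"][max(0,p[1]-50):p[1]+50,max(0,p[0]-65):p[0]+65]; A=cv2.resize(s,(520,400),interpolation=cv2.INTER_CUBIC)
manip.move_linear([.452,.13,.2]); manip.goto([.481,-.164,.22],rot(.585)); manip.hold(.2)
c=manip.capture("wrist"); pickle.dump(c,open("wk.pkl","wb")); p=proj(c,[.481,-.164,.152]); print(p)
B=cv2.resize(c["color"],(270,200)); B=cv2.copyMakeBorder(B,0,200,0,0,cv2.BORDER_CONSTANT)
cv2.imwrite("pics/w1.png",np.hstack([A,B])); cv2.imwrite("pics/wk.png",c["color"])
print(manip.current_t(),manip.current_ee_pos())
E
```

```text
[318 244]
[318.50439096 257.01609617]
5.5583 [ 0.48110849 -0.1627412   0.21997662]
```

View pics/w1.png

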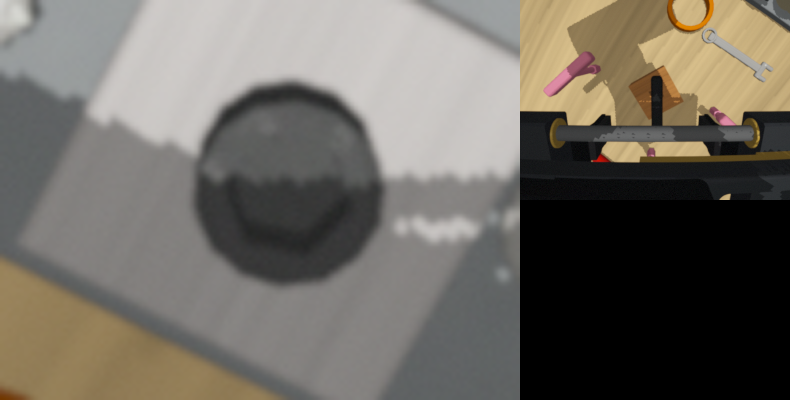

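View pics/wk.png

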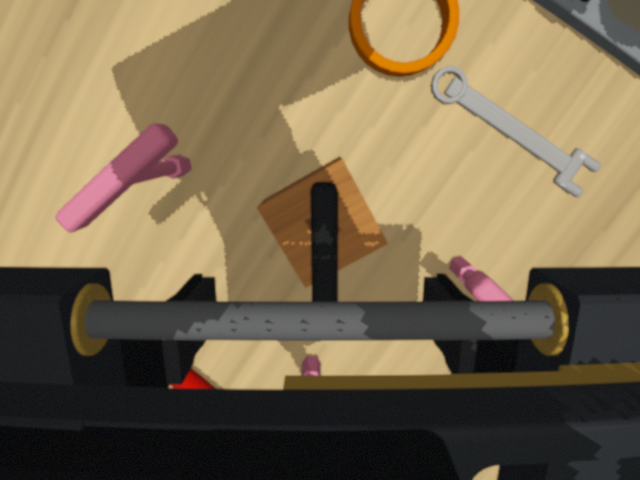

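The wrist crop shows the screw head's top face centred at about crop (288,194), with hexagon corners near (247,235), (305,250), (350,200) and (232,180). In the key view the bar runs vertically at x≈325, and its far end is at y≈184.

```bash
python3 - <<'E'
from h import *
import pickle
c=pickle.load(open("ws.pkl","rb"))
f=lambda u,v:(253+(u+.5)/4-.5,194+(v+.5)/4-.5)
C=ray(c,f(288,194),.06); print("socket",C)
for p in [(247,235),(305,250),(350,200),(232,180)]:
    d=ray(c,f(*p),.06)-C; print(np.hypot(*d[:2]),np.degrees(np.arctan2(d[1],d[0]))%60)
k=pickle.load(open("wk.pkl","rb")); g=k["color"]
m=g.max(2)<50
for v in range(186,300,12):
    xs=[x for x in range(295,355) if m[v,x]]; print(v,xs[0],xs[-1],np.mean(xs).round(1))
e=ray(k,(324.5,184),.152); e2=ray(k,(324.5,290),.152); d=(e2-e)/np.linalg.norm(e2-e); print("end",e,"dir",np.arctan2(d[1],d[0]),"mid",e+d*.045)
t=manip.capture("top"); print(proj(t,C)); print(manip.current_ee_pos(),manip.current_eef_rot(),rot(.585))
E
```

```text
socket [0.45422055 0.13324552 0.06      ]
0.009335179753363686 19.565211514566926
0.009598028859005021 20.136685989592458
0.00984518270589225 27.83860037302986
0.0091116806542954 19.086419059676757
186 313 334 323.5
198 311 337 324.0
210 311 336 323.5
222 311 336 323.5
234 312 336 324.0
246 312 336 324.0
258 312 336 324.0
270 312 336 324.0
282 313 336 324.5
294 313 336 324.5
end [ 0.46037701 -0.12705191  0.152     ] dir -0.9794954559025115 mid [ 0.48546188 -0.16441164  0.152     ]
[248.55164557 255.18815102]
[ 0.48111404 -0.16296907  0.22002422] [-1.48417415e+00 -2.76879095e+00 -1.43081867e-04] [1.48654212 2.76763381 0.        ]
```

```bash
python3 - <<'E'
from h import *
y=.588
manip.set_gripper(.05)
manip.goto([.484,-.164,.18],rot(y)); manip.move_linear([.484,-.164,.1225],rate=.08)
print(manip.current_ee_pos(),manip.current_force())
manip.set_gripper(0.0); manip.hold(.2)
print(manip.current_gripper_width(),manip.current_grip_force(),manip.current_force(),manip.current_ft_torque(),manip.current_ee_pos())
p=manip.current_ee_pos(); manip.move_linear([.484,-.164,p[2]+.085],rate=.1)
manip.hold(.2); print(manip.current_force(),manip.current_ft_torque())
T=[.453,.132,.205]; manip.goto(T,rot(y+.28)); manip.hold(.4)
print(manip.current_ee_pos(),manip.current_force(),manip.current_ft_torque(),manip.current_gripper_width(),manip.current_t())
for n in ("scene","wrist","top"):
    c=manip.capture(n); cv2.imwrite(f"pics/{n}2.png",c["color"])
    q=proj(c,[.453,.132,.09]).astype(int); print(n,q)
    if n=="scene": A=cv2.resize(c["color"][q[1]-60:q[1]+40,q[0]-50:q[0]+50],(400,400),interpolation=cv2.INTER_CUBIC)
    if n=="wrist": B=cv2.resize(c["color"],(400,300)); B=cv2.copyMakeBorder(B,0,100,0,0,cv2.BORDER_CONSTANT)
cv2.imwrite("pics/h2.png",np.hstack([A,B]))
E
```

```text
[ 0.48440605 -0.1642413   0.12290839] [ 0.49296667 -0.49657663 -0.37560936]
0.015971478598076988 29.96704190969467 [0.85246958 0.46353655 0.19084247] [ 0.11398904 -0.26376429  0.00221456] [ 0.48415884 -0.16400195  0.12256959]
[-0.0741905   0.2496422  -3.30571546] [ 0.07109225 -0.09537205  0.03570339]
[0.45321461 0.13144908 0.20495772] [-0.05415142 -0.72571208 -2.40312984] [ 0.07299755 -0.15075308 -0.01440892] 0.015538783098791377 11.2833
scene [383 250]
wrist [319 235]
top [247 253]
```

View pics/h2.png

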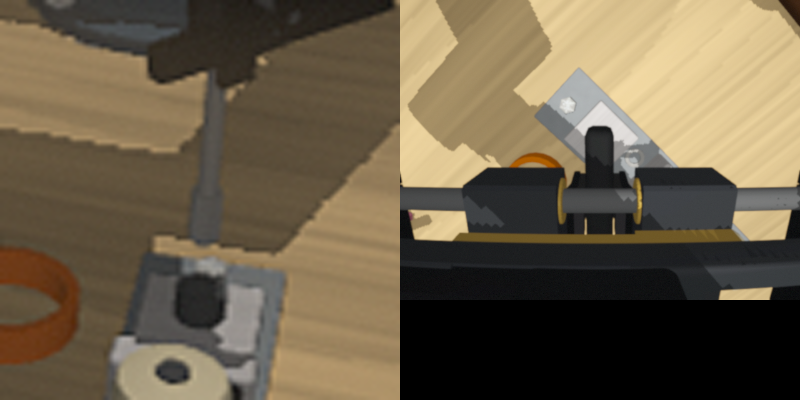

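```bash
cat >> h.py <<'E'
def F(n=6):
    a=[]
    for _ in range(n):
        manip.hold(.02); a.append(np.r_[manip.current_force(),manip.current_ft_torque()])
    return np.mean(a,0)
E
python3 - <<'E'
from h import *
y=.868
manip.move_linear([.453,.1315,.177],rate=.06); manip.hold(.3)
b=F(15); np.save("b.npy",b); print(b.round(2),manip.current_ee_pos())
z=.177
while z>.161:
    z-=.001; manip.move_linear([.453,.1315,z],rate=.02); f=F()-b
    print(round(z,4),f[:3].round(2),f[3:].round(3),manip.current_ee_pos().round(4))
    if f[2]>3.5 or np.hypot(*f[:2])>4: break
print(manip.current_t())
E
```

```text
[-0.03  0.32 -2.21  0.06 -0.14  0.  ] [0.45302389 0.13151382 0.17710884]
0.176 [-0.16 -0.54 -0.34] [ 0.008 -0.003  0.015] [0.453  0.1315 0.176 ]
0.175 [ 0.31 -0.36  0.11] [-0.006 -0.008  0.021] [0.453  0.1315 0.175 ]
0.174 [ 0.15 -0.07 -0.24] [-0.034  0.012  0.   ] [0.453  0.1315 0.174 ]
0.173 [-0.49 -0.27 -0.31] [-0.01  -0.009 -0.013] [0.453  0.1315 0.173 ]
0.172 [ 0.21 -0.08  0.01] [-0.007  0.003 -0.005] [0.453  0.1315 0.172 ]
0.171 [-0.2  -0.52  0.21] [-0.007  0.022 -0.01 ] [0.453  0.1315 0.171 ]
0.17 [-0.05 -0.09 -0.04] [-0.022 -0.005  0.   ] [0.453  0.1315 0.17  ]
0.169 [ 0.13 -0.06  0.04] [ 0.022 -0.012 -0.027] [0.453  0.1315 0.169 ]
0.168 [0.38 0.78 0.87] [ 0.189 -0.028 -0.017] [0.4531 0.1316 0.1681]
0.167 [-0.01  0.95  3.99] [ 0.275  0.044 -0.005] [0.4533 0.1316 0.1673]
16.1
```

```bash
python3 - <<'E'
from h import *
b=np.load("b.npy"); x,yy,z=.453,.1315,.1675
def go():
    manip.move_linear([x,yy,z],rate=.02); f=F(10)-b
    print(np.round([x,yy,z],5),f[:3].round(2),f[3:].round(3),manip.current_ee_pos().round(4)); return f
f=go()
for i in range(7):
    if abs(f[3])<.04 and abs(f[4])<.04:
        if f[2]>3: break
        z-=.0005
    else: yy+=np.clip(f[3]*.004,-.0007,.0007); x+=np.clip(-f[4]*.004,-.0007,.0007)
    f=go()
    if f[2]>7: break
print(manip.current_t())
E
```

```text
[0.453  0.1315 0.1675] [0.12 1.09 2.72] [ 0.372 -0.107 -0.004] [0.4531 0.1315 0.1675]
[0.45343 0.1322  0.1675 ] [-0.15  0.07  2.35] [ 0.091  0.001 -0.006] [0.4533 0.1321 0.1675]
[0.45342 0.13257 0.1675 ] [ 0.02 -0.41  2.01] [-0.099  0.047  0.008] [0.4533 0.1325 0.1674]
[0.45324 0.13217 0.1675 ] [ 0.16 -0.24  1.83] [ 0.02   0.001 -0.035] [0.4532 0.1322 0.1675]
[0.45324 0.13217 0.167  ] [ 0.36  0.57 -0.1 ] [ 0.188 -0.066 -0.003] [0.4532 0.1323 0.1668]
[0.4535  0.13287 0.167  ] [ 0.07 -0.44 -0.02] [-0.01   0.01  -0.006] [0.4534 0.1328 0.1669]
[0.4535  0.13287 0.1665 ] [ 0.03 -0.36 -0.43] [-0.03  -0.009  0.01 ] [0.4535 0.1329 0.1665]
[0.4535  0.13287 0.166  ] [-0.24 -0.24  0.18] [-0.007  0.002  0.005] [0.4535 0.1329 0.166 ]
19.4333
```

```bash
python3 - <<'E'
from h import *
b=np.load("b.npy"); x,yy,z=.4535,.13287,.166
while z>.154:
    z-=.0007; manip.move_linear([x,yy,z],rate=.02); f=F(6)-b
    print(np.round([x,yy,z],5),f[:3].round(2),f[3:].round(3),manip.current_ee_pos().round(4))
    if f[2]>4.5: break
    if abs(f[3])>.08: yy+=np.clip(f[3]*.002,-.0004,.0004)
    if abs(f[4])>.08: x+=np.clip(-f[4]*.002,-.0004,.0004)
print(manip.current_t())
E
```

```text
[0.4535  0.13287 0.1653 ] [ 0.27 -0.42 -0.27] [ 0.013 -0.016 -0.01 ] [0.4535 0.1329 0.1653]
[0.4535  0.13287 0.1646 ] [ 0.31 -0.53  0.09] [-0.027  0.002  0.007] [0.4535 0.1329 0.1646]
[0.4535  0.13287 0.1639 ] [-0.21 -0.26 -0.34] [ 0.003  0.005 -0.017] [0.4535 0.1329 0.1639]
[0.4535  0.13287 0.1632 ] [-0.33 -0.37  0.18] [-0.032 -0.013 -0.01 ] [0.4535 0.1329 0.1632]
[0.4535  0.13287 0.1625 ] [ 0.13 -0.6   0.29] [-0.029  0.004 -0.012] [0.4535 0.1329 0.1625]
[0.4535  0.13287 0.1618 ] [ 0.06 -0.21 -0.35] [-0.02   0.017 -0.005] [0.4535 0.1329 0.1618]
[0.4535  0.13287 0.1611 ] [ 0.35 -0.2  -0.12] [-0.006 -0.007 -0.006] [0.4535 0.1329 0.1611]
[0.4535  0.13287 0.1604 ] [ 0.02 -0.55  0.05] [-0.005 -0.002 -0.013] [0.4535 0.1329 0.1604]
[0.4535  0.13287 0.1597 ] [-0.35 -0.61 -0.02] [-0.011 -0.005  0.016] [0.4535 0.1329 0.1597]
[0.4535  0.13287 0.159  ] [-0.37 -0.31  0.11] [-0.017 -0.004 -0.007] [0.4535 0.1329 0.159 ]
[0.4535  0.13287 0.1583 ] [-0.27 -0.11  3.06] [-0.002  0.066  0.008] [0.4537 0.1329 0.1586]
[0.4535  0.13287 0.1576 ] [-0.78 -0.58  8.59] [-0.067  0.291 -0.016] [0.454  0.1329 0.1585]
23.6333
```

```bash
python3 - <<'E'
from h import *
b=np.load("b.npy"); x,yy,z=.4535,.13287,.1582; y=.868; prev=0; n=0
manip.move_linear([x,yy,z],rate=.02)
while y>.868-1.15:
    st=.04 if prev<.16 else .015
    y-=st; manip.move_linear([x,yy,z],rot(y),rate=.02); f=F(5)-b; prev=f[5]; n+=1
    print(round(.868-y,3),f[:3].round(2),f[3:].round(3),manip.current_ee_pos().round(4),round(manip.current_t(),2))
    if f[5]>.22: break
    if abs(f[3])>.08: yy+=np.clip(f[3]*.0015,-.0004,.0004)
    if abs(f[4])>.08: x+=np.clip(-f[4]*.0015,-.0004,.0004)
    if np.hypot(*f[:2])>6 or f[2]>9 or f[2]<-5: print("odd"); break
    if manip.current_t()>42: break
E
```

```text
0.04 [-0.48  0.12  7.42] [ 0.081  0.138 -0.008] [0.4538 0.133  0.1585] 24.22
0.08 [-0.37 -0.21  7.5 ] [0.11  0.11  0.006] [0.4537 0.1331 0.1585] 24.55
0.12 [-0.36  0.28  7.04] [0.089 0.1   0.011] [0.4535 0.1333 0.1585] 24.88
0.16 [-0.12  0.01  7.15] [0.104 0.096 0.075] [0.4534 0.1334 0.1585] 25.22
0.2 [0.08 0.04 7.56] [ 0.06   0.032 -0.006] [0.4534 0.1335 0.1585] 25.55
0.24 [-0.21  0.46  7.25] [ 0.083  0.04  -0.01 ] [0.4534 0.1335 0.1585] 25.88
0.28 [-0.25 -0.07  7.38] [0.062 0.021 0.036] [0.4535 0.1336 0.1585] 26.22
0.32 [-0.07  0.33  6.51] [0.1   0.01  0.049] [0.4535 0.1337 0.1585] 26.55
0.36 [ 0.42 -0.48  7.35] [ 0.063  0.002 -0.004] [0.4534 0.1338 0.1585] 26.88
0.4 [0.31 0.24 7.36] [ 0.079 -0.003  0.021] [0.4535 0.1338 0.1585] 27.22
0.44 [0.28 0.33 7.57] [ 0.079 -0.025  0.024] [0.4535 0.1338 0.1585] 27.55
0.48 [0.29 0.21 7.52] [ 0.137 -0.033  0.03 ] [0.4535 0.1338 0.1585] 27.88
0.52 [0.41 0.15 7.7 ] [ 0.059 -0.073  0.01 ] [0.4536 0.134  0.1585] 28.22
0.56 [ 0.51 -0.03  7.33] [ 0.104 -0.102 -0.024] [0.4536 0.134  0.1585] 28.55
0.6 [0.29 0.32 7.71] [ 0.071 -0.045  0.02 ] [0.4537 0.
[... 219 characters left out ...]
 0.1342 0.1585] 29.88
0.76 [0.14 0.14 7.35] [ 0.116 -0.084  0.024] [0.4539 0.1342 0.1585] 30.22
0.8 [ 0.61 -0.2   7.69] [ 0.073 -0.056  0.008] [0.454  0.1343 0.1585] 30.55
0.84 [ 0.43 -0.13  7.84] [ 0.061 -0.076  0.006] [0.454  0.1343 0.1585] 30.88
0.88 [0.68 0.26 8.12] [ 0.091 -0.116  0.004] [0.454  0.1343 0.1585] 31.22
0.92 [ 0.43 -0.05  7.39] [ 0.039 -0.099  0.03 ] [0.4542 0.1344 0.1585] 31.55
0.96 [ 0.58 -0.02  7.91] [ 0.043 -0.056  0.004] [0.4543 0.1344 0.1585] 31.88
1.0 [0.72 0.15 7.96] [ 0.071 -0.046 -0.002] [0.4543 0.1345 0.1585] 32.22
1.04 [0.67 0.5  7.55] [ 0.082 -0.078  0.049] [0.4544 0.1344 0.1585] 32.55
1.08 [ 0.44 -0.03  7.67] [ 0.07  -0.096  0.225] [0.4544 0.1345 0.1585] 32.88
```

```bash
python3 - <<'E'
from h import *
b=np.load("b.npy"); x,yy,z=.4541,.1341,.1582; y=.868-1.08
f=F(10)-b; print(f[5].round(3))
for k in range(4):
    if f[5]>.27: break
    y-=.015; manip.move_linear([x,yy,z],rot(y),rate=.02); f=F(10)-b
    print(round(.868-y,3),f.round(3),manip.current_t())
r=Ro.from_rotvec(manip.current_eef_rot()).as_matrix()[:,1]; print(np.arctan2(r[1],r[0]),y)
c=manip.capture("wrist"); s=manip.capture("scene"); q=proj(s,[.454,.133,.09]).astype(int)
A=cv2.resize(s["color"][q[1]-60:q[1]+40,q[0]-50:q[0]+50],(400,400),interpolation=cv2.INTER_CUBIC)
cv2.imwrite("pics/h3.png",np.hstack([A,cv2.resize(c["color"][80:400,160:480],(400,400))]))
E
```

```text
0.22
1.095 [0.43  0.966 8.278 0.208 0.024 0.313] 33.4667
-0.22247909371476218 -0.2270000000000001
```

View pics/h3.png

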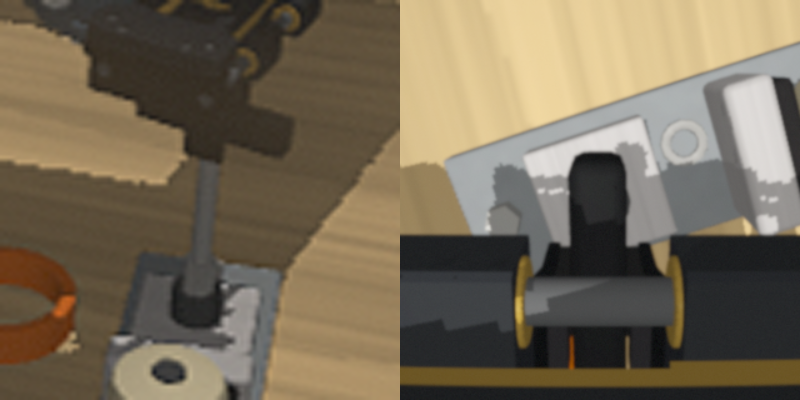

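The key is seated in the screw head and gripped square. The torque rose steadily to 0.31 N·m at the stop. Now I'll relax and release.

```bash
python3 - <<'E'
from h import *
b=np.load("b.npy"); x,yy,z=.4541,.1341,.1585; y=.868-1.095+.04
manip.move_linear([x,yy,z],rot(y),rate=.02); print((F()-b).round(3))
manip.set_gripper(.05); manip.hold(.2); print((F()).round(3),manip.current_gripper_width())
p=manip.current_ee_pos(); manip.move_linear([p[0],p[1],.27],rate=.08)
w=manip.capture("wrist")["color"]
manip.goto([.42,-.02,.3],rot(.2)); manip.hold(.5); print(manip.current_t(),manip.current_force())
s=manip.capture("scene"); q=proj(s,[.454,.133,.1]).astype(int)
A=cv2.resize(s["color"][q[1]-60:q[1]+40,q[0]-50:q[0]+50],(400,400),interpolation=cv2.INTER_CUBIC)
cv2.imwrite("pics/h4.png",np.hstack([A,cv2.resize(w[80:400,160:480],(400,400))]))
E
```

```text
[ 0.913  0.677  5.419  0.195 -0.125  0.053]
[ 0.085  0.303  0.09  -0.011 -0.085 -0.019] 0.05023347152106749
37.925 [ 0.38867772 -0.70855676  0.03650798]
```

View pics/h4.png

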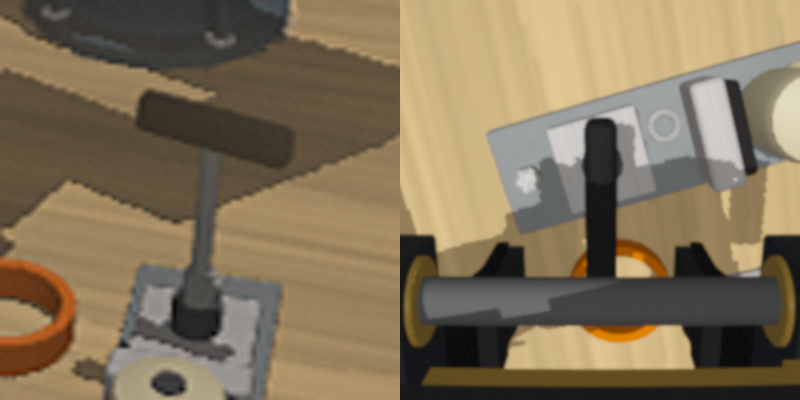

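The key stands upright in the screw, the gripper is clear, and the washer and tape are where they were.

```bash
python3 -c "
from bench import manip
print(manip.close_job())"
```

```text
the job is handed in; nothing more can be done
None
```

The hex key was seated fully down in the clamp screw, and the screw was turned clockwise until it came up tight at about 0.31 N·m; the key was left standing upright and released, and the job was handed in at about 38 s.

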